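# Pile washed angle brackets crosswise to dry

## Robot

A 6-joint arm with a two-finger parallel gripper is mounted at the origin on the work surface. World frame = base frame: x ahead of the robot, y to its left, z up, the work surface at z = 0. Lengths are in m, angles in degrees, forces in N, time in s.
With the tool pointing down it reaches from about 0.25 to 0.725 m from the base axis. Payload 9.7 kg.
Tool frame: the origin (TCP) lies at the very end of the fingers, on their centre line; the grasp point (between the pads) lies 19 mm behind it; z points along the fingers, y is the direction in which the jaws open and shut (so a half turn about z gives the same grasp; the last joint's range is limited). The gripper opens to 85 mm and grips with 20 to 120 N. Pads are 22 mm wide; open, the fingers measure 114 mm over their backs; the gripper's body (76 mm by 85 mm) begins 54 mm behind the grasp point. The pads swing forward as they close: fully open they stand 13 mm farther back than shut.
Start: joints at [72.766, 4.979, 10.078, 95.1, 0, 90], TCP at [0.163, 0.525, 0.231] pointing down, gripper open.
Joint ranges: [-179.16, 179.16], [-48.56, 103.87], [-65.8, 70.77], [-126.05, 130.52], [-82.76, 87.17], [-180, 180]. Speed limits (degrees/s): [127.2, 127.2, 147.25, 180, 180, 180].

## Interface

Orientations are given as [roll, pitch, yaw] about the fixed x, y, z axes, in that order (R = Rz(yaw) Ry(pitch) Rx(roll)).
In Python, from workcell import bot gives the robot as it stands. The module is installed in compiled form; this text tells all that it offers.
- The arm moves only by the tool arm_command, never from a script. Its argument "increments" is a list of rows, each a list of 7 numbers: the gripper command: -1 is fully open, 1 is shut, values between are in proportion, then the shift along the tool's x, y, z in cm, then the turn, a rotation vector about the tool's x, y, z in degrees. In form: [[gripper, x, y, z, rx, ry, rz], ...]. A call has 1 to 10 rows; each row shifts and turns the commanded pose from where the row before left it, along the tool's axes as they then stand; what a row does not reach is not made up. A row lasts 1/8 s, in which the tool goes at most 62.5 mm and 10.7 degrees, less where a joint would pass 70% of its speed; a pose out of reach is approached as far as the arm can. A call is refused whole if a number of a shift passes 6.25 or a number of a turn 10.7, either way. A call with a gripper value outside its range is refused whole. The fingers move at their own pace and stop on an object; "grip_force" is the grip in N (left out, the last holds). Time passes only in rows, so rows that do not move let the fingers close. It gives the time, the measured TCP pose, the force and the opening at its end, in the units of the state.
- bot.get_obs(): the state, without advancing time (a new reading comes with each control period).
- bot.camera(name): name is "side" or "top" or "wrist"; returns a dict with "color" (420x560x3 uint8, red, green, blue), "fx", "fy", "cx", "cy" (pixels), "origin" and "attitude" of the camera in the world. Camera axes: x right, y up, looking along -z (the intrinsics and any distortion apply to the point x, -y, -z); pixel columns grow to the right and rows downward; lengths in m; the calibration is good to about 2 mm. A picture is of the moment at which its call begins. There is no depth.
- bot.job_done(): hands the job in, once; it reports no verdict.
The state is a dict: "time": time; "q": joint angles; "qd": joint speeds; "joint_efforts": joint torques, N m; "ee_pos": TCP position; "tcp_rot": TCP orientation; "wrist_force": force on the tool from outside, world axes, zero at the start; "torque": the same for the moment, N m; "opening": finger opening in m.
Only numpy, scipy, OpenCV 4.12 (cv2) and the standard library are available. Lean on these libraries where they do the work, as an engineer would, in place of code of your own. Each camera call takes 0.05 s, during which the arm holds its last target. There are 200 camera calls.

## Task

The three washed L-shaped angle brackets of the microscope stand are to dry in one open, balanced pile: first lay the standing bracket flat on the black rubber mat and let go of it. Then finish the pile on the bracket that already lies on the white drying board, leaving that one where it is: lay the other two flat on it, one upon the other in either order, each pointing exactly the opposite way to the bracket just below it, arms crossing arms and the balance points of all three one above another. Do not knock or shift the labware round about.

Things in the scene. Friction and masses are not known exactly. Their poses are not given: they have to be found in the camera images.
- lower_mid (a point): aluminium angle bracket, a flat L of two equal arms, each 120 mm long outside, 28 wide, 24 thick (0.38 kg +-20 %). Point: its balance point at mid-thickness, in the open inside corner, 40 mm from each arm's outer face. x, y run along the arms away from the corner, z across the thickness; x arm spans x -40..80, y -40..-12 mm, y arm the same swapped. Lies flat on the drying board, any yaw
- flat_mid (a point): the same kind of bracket, lying flat on the bench, any yaw; same size, point and axes as lower_mid
- standing_mid (a point): the same kind of bracket, standing on the bench on the outer face of its x arm, the y arm upright and reaching 120 mm high (balance point 40 mm up), its z axis level; once laid down either face may be up; same size, point and axes as lower_mid
- board: white ribbed drying board, 200 x 200 mm, 12 mm thick, fixed to the bench; origin at the centre of its underside; left or right of the middle
- mat: black rubber mat, 180 x 180 mm, 4 mm thick, fixed to the bench; origin at the centre of its underside; on the other side from the board
- lower_corner (a point): outer corner of the lower bracket, mid-thickness, at (-40,-40,0) mm from lower_mid in its axes
- flat_corner (a point): outer corner of the flat bracket, mid-thickness, at (-40,-40,0) mm from flat_mid in its axes
- standing_corner (a point): outer corner of the standing bracket, mid-thickness, at (-40,-40,0) mm from standing_mid in its axes
- lower_next (a point): point of the lower bracket's frame at (40,40,0) mm from lower_mid: where the outer corner of an opposed bracket lying on it comes (seen from above)
- flat_next (a point): point of the flat bracket's frame at (40,40,0) mm from flat_mid: where the outer corner of an opposed bracket lying on it comes (seen from above)
- standing_next (a point): point of the standing bracket's frame at (40,40,0) mm from standing_mid: where the outer corner of an opposed bracket lying on it comes (seen from above)
- dropper: bystander: amber dropper bottle, 36 mm across, 95 mm tall, loose; origin at the centre of its underside
- pot: bystander: small white jar with blue lid, 40 mm across, 50 mm tall, loose; origin at the centre of its underside
- beaker: bystander: glass beaker, 72 mm across, 95 mm tall, loose; origin at the centre of its underside
- wash: bystander: clear wash bottle, 64 mm across, 160 mm tall, loose; origin at the centre of its underside
- slidebox: bystander: wooden slide box, 70 x 100 x 30 mm, loose; origin at the centre of its underside
- dishes: bystander: pair of stacked dishes, 90 mm across, 28 mm tall, loose; origin at the centre of its underside
- weight: bystander: brass balance weight, 48 mm across, 50 mm tall, loose; origin at the centre of its underside
- spatula: bystander: lying lab spatula, 150 mm long along its x (-75..75), 18 mm wide, 8 mm high, loose; origin at the centre of its underside
Things that resemble listed ones, but are neither listed nor needed, are in the scene too. Leave any blue, orange or turquoise look-alike of the part that bears lower_mid alone.

How it is judged (in metres and radians):
On the way:
1. the standing bracket lies flat on the rubber mat, let go: balance point within 80 mm of the mat's centre ((angle between standing_mid's own z axis and vertical below 0.1 rad or angle between standing_mid's own z axis and vertical above 3.0416 rad) and height (world z) of standing_mid below 0.024 m and horizontal distance between standing_mid and mat below 0.08 m and contact force between the fingers and standing below 0.1 N), for 0.2 s.
At the end, for the whole second after the job is handed in: All three lie flat (0.08 rad) and at rest, piled on the board; the lower one moved under 30 mm; each upper one has its balance point within 15 mm (in plan) of that of the one below, its outer corner within 22 mm of that one's 'next' point; balance points 48 and 72 mm up (+-6) ((angle between lower_mid's own z axis and vertical below 0.08 rad or angle between lower_mid's own z axis and vertical above 3.0616 rad) and (angle between flat_mid's own z axis and vertical below 0.08 rad or angle between flat_mid's own z axis and vertical above 3.0616 rad) and (angle between standing_mid's own z axis and vertical below 0.08 rad or angle between standing_mid's own z axis and vertical above 3.0616 rad) and height (world z) of lower_mid between 0.018 and 0.03 m and distance of lower_mid from where it was at the start of the episode below 0.03 m and ((horizontal distance between lower_mid and flat_mid below 0.015 m and horizontal distance between flat_corner and lower_next below 0.022 m and horizontal distance between flat_mid and standing_mid below 0.015 m and horizontal distance between standing_corner and flat_next below 0.022 m and height (world z) of flat_mid between 0.042 and 0.054 m and height (world z) of standing_mid between 0.066 and 0.078 m) or (horizontal distance between lower_mid and standing_mid below 0.015 m and horizontal distance between standing_corner and lower_next below 0.022 m and horizontal distance between standing_mid and flat_mid below 0.015 m and horizontal distance between flat_corner and standing_next below 0.022 m and height (world z) of standing_mid between 0.042 and 0.054 m and height (world z) of flat_mid between 0.066 and 0.078 m)) and linear speed of each of lower, flat, standing below 0.02 m/s); the robot touches nothing.
It fails at once if a piece of labware is shifted or knocked over (moved more than 30 mm) (distance of any of dropper, pot, beaker, wash, slidebox, dishes, weight, spatula from where it was at the start of the episode above 0.03 m).
It also fails if it takes over 72 s, if anything falls off the work surface, if the arm or the gripper's body presses on something with over 40 N, if the wrist force passes 120 N, or if a joint passes its speed limit or range.

## Working session

There is one attempt and no reset: what is moved stays moved. The work goes in short steps, Python scripts to look and compute and a tool call to move; the robot and the scene stay as the last step left them, time stands still between calls to the robot, and variables do not carry over. Pictures are saved under pics/ and viewed, about 8 in all and at most 12, crops included, and the job is handed in when it is done.

Besides the shell and the picture viewer there is one more tool, called as a command line: name --pt "numbers of a row" for each row, then --argument value for the rest. arm_command: Moves the arm, as the interface text tells. Its arguments: {"type":"object","properties":{"increments":{"type":"array"},"grip_force":{"type":"number"}},"required":["increments"]}

```bash
mkdir -p pics; python3 - <<'E'
from workcell import bot
import cv2,numpy as np
print(bot.get_obs())
for n in ["top","side"]:
    c=bot.camera(n); cv2.imwrite(f"pics/{n}0.png",cv2.resize(c["color"][:,:,::-1],(800,600),interpolation=cv2.INTER_CUBIC))
    print(n,{k:v for k,v in c.items() if k!="color"})
E
```

```text
{'time': 0.0, 'q': array([7.27659302e+01, 5.01217755e+00, 1.00334773e+01, 9.51008948e+01,
       1.57906471e-03, 9.00001268e+01]), 'qd': array([-0.02121348, -0.00767289, -0.03355774,  0.00552983, -0.0499846 ,
        0.00253294]), 'joint_efforts': array([-8.78273931e-04, -5.20383525e+01,  4.64808226e+01,  1.61373796e-02,
       -2.26030795e-05,  1.75289586e-05]), 'ee_pos': array([0.16287202, 0.52507555, 0.230564  ]), 'tcp_rot': array([-1.79920405e+02, -1.57888709e-03,  1.62765801e+02]), 'wrist_force': array([ 0.01881654, -0.28402487, -0.16519894]), 'torque': array([-0.00833721,  0.00511627,  0.0820741 ]), 'opening': 0.08560356090126575}
top {'fx': 489.7900735062374, 'fy': 489.7900735062374, 'cx': 273.0619698922971, 'cy': 214.6546031470662, 'origin': array([ 0.21118829, -0.06174538,  1.64949294]), 'attitude': array([  9.59420398,  -0.36446713, -89.36633464])}
side {'fx': 392.93814691251833, 'fy': 392.93814691251833, 'cx': 286.25825089248565, 'cy': 208.4378889609453, 'origin': array([0.39026691, 0.91501213, 0.93157503]), 'attitude': array([  49.45273537,    0.86496488, -175.47616392])}
```

View pics/top0.png

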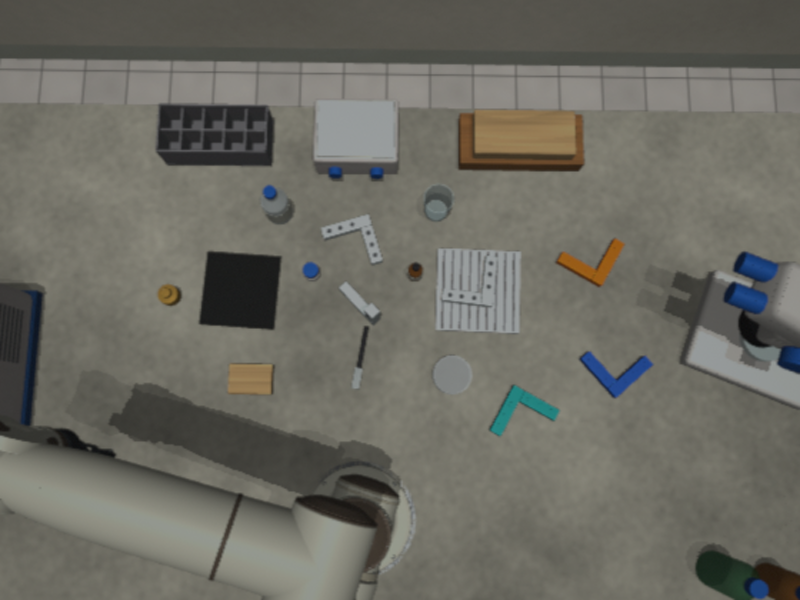

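View pics/side0.png

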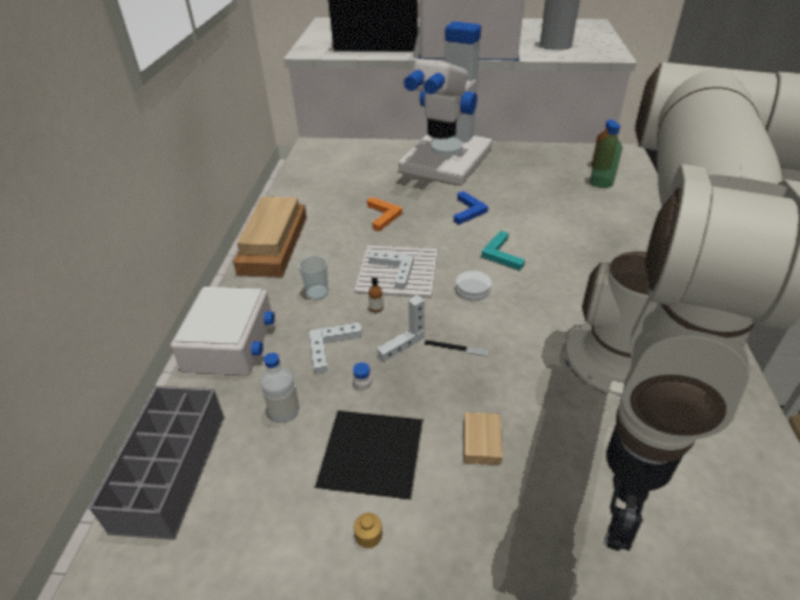

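The top picture shows these candidate L-shapes (800x600 pixels):
- Orange at (590,262), blue at (617,375) and turquoise at (522,408): look-alikes, left alone.
- Pale bracket at (355,235): flat.
- Pale bracket at (360,300): standing, with its upright near (372,312).
- Pale bracket at (475,280) on the board: lower.

The mat is at (241,290). Next I check the choice in a close crop.

```bash
cat > h.py <<'E'
from workcell import bot
import cv2,numpy as np
from scipy.spatial.transform import Rotation as R
def cam(n):
    c=bot.camera(n); c["R"]=R.from_euler("xyz",c["attitude"],degrees=True).as_matrix(); return c
def proj(c,P):
    p=(np.atleast_2d(P)-c["origin"])@c["R"]
    return np.c_[c["cx"]+c["fx"]*p[:,0]/-p[:,2], c["cy"]+c["fy"]*p[:,1]/p[:,2]]
def back(c,uv,z):
    uv=np.atleast_2d(uv).astype(float); d=np.c_[(uv[:,0]-c["cx"])/c["fx"],-(uv[:,1]-c["cy"])/c["fy"],-np.ones(len(uv))]@c["R"].T
    return c["origin"]+d*((z-c["origin"][2])/d[:,2])[:,None]
def crop(c,u0,v0,w,h,k,fn):
    im=c["color"][v0:v0+h,u0:u0+w,::-1]
    im=cv2.resize(im,None,fx=k,fy=k,interpolation=cv2.INTER_CUBIC)
    for i in range(0,w,10):
        cv2.line(im,(i*k,0),(i*k,6 if i%50 else 14),(0,0,255),1)
        if i%20==0: cv2.putText(im,str(u0+i),(i*k+2,14),0,.4,(0,0,255),1)
    for i in range(0,h,10):
        cv2.line(im,(0,i*k),(6,i*k),(0,0,255),1)
        if i%20==0: cv2.putText(im,str(v0+i),(2,i*k+12),0,.4,(0,0,255),1)
    cv2.imwrite(fn,im)
E
python3 - <<'E'
from h import *
c=cam("top"); crop(c,218,142,155,98,5,"pics/t1.png")
s=cam("side"); crop(s,210,165,105,100,6,"pics/s1.png")
import pickle; pickle.dump((c,s),open("c0.pkl","wb"))
print(back(c,[[168,203],[335,203]],0.004), back(s,[[260,318],[278,190]],0.008))
E
```

```text
[[ 0.52545856  0.29021778  0.004     ]
 [ 0.53247669 -0.28074555  0.004     ]] [[ 0.52461046  0.30292412  0.008     ]
 [ 0.52945003 -0.26650322  0.008     ]]
```

View pics/t1.png

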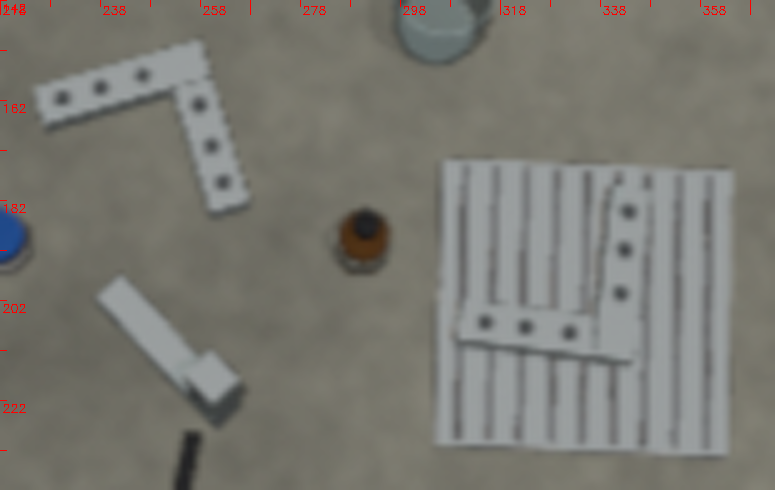

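View pics/s1.png

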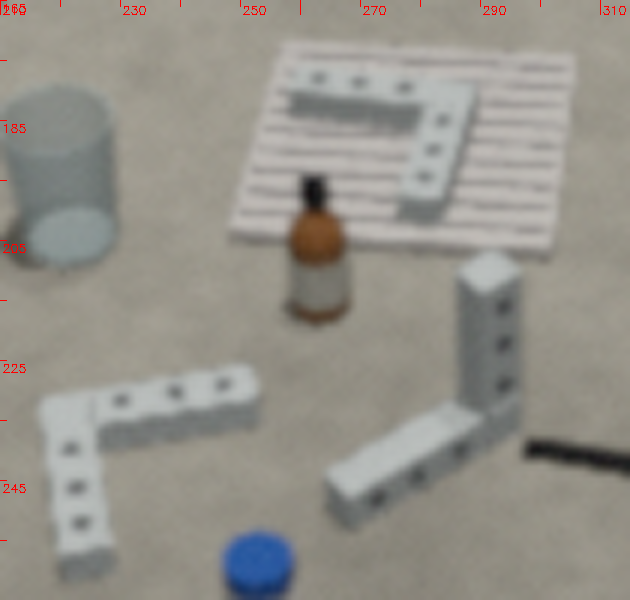

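The close crops confirm three pale brackets with holes. The flat one has its corner at native (258,150) in the top view, the lower one on the board has its corner at (344,213), and the standing one has its upright at about (261,218). I fit their poses using the holes from both cameras.

```bash
cat > fit.py <<'E'
from h import *
import pickle
from scipy.optimize import least_squares
c,s=pickle.load(open("c0.pkl","rb"))
T=lambda a:np.array(a)/5+[218,142]
S=lambda a:np.array(a)/6+[210,165]
# each: end->corner holes on arm A, then arm B
flt=(T([(62,98),(100,88),(143,76),(223,183),(211,147),(199,104)]),S([(81,523),(77,487),(71,448),(222,384),(176,392),(121,401)]))
low=(T([(628,212),(624,250),(620,294),(485,323),(525,328),(570,333)]),S([(319,78),(360,83),(404,88),(424,176),(433,149),(443,120)]))
sth=S([(378,498),(420,477),(461,452),(505,305),(505,343),(505,385)])
stc=T([(212,350),(243,379),(218,403),(184,380)])
sts=S([(490,250),(521,262),(457,265)])
def Lh(a): # holes arm A along +u, arm B along +v
    return np.array([(t,-.026) for t in a]+[(-.026,t) for t in a])
def flat(p,sg,a,z):
    q=Lh(a); q[:,1]*=sg   # sg: B is left(+1)/right(-1) of A
    cs,sn=np.cos(p[2]),np.sin(p[2])
    return np.c_[p[0]+cs*q[:,0]-sn*q[:,1],p[1]+sn*q[:,0]+cs*q[:,1],np.full(6,z)]
def stand(p,pts): # pts (x,y,z) of bracket; x dir yaw, y up, z = x cross up... n toward camera
    x=np.array([np.cos(p[2]),np.sin(p[2]),0]); n=np.array([-x[1],x[0],0]); 
    return np.array([p[0],p[1],.04])+pts[:,:1]*x+pts[:,1:2]*np.array([0,0,1])+pts[:,2:]*n
def res(v):
    a=v[9:12]; oc=np.r_[v[12:14],0]; r=[]
    F=flat(v[0:3],1,a,.024); L=flat(v[3:6],1,a,.036)
    H=stand(v[6:9],np.c_[Lh(a),np.full(6,.012)])
    w=.012
    C=stand(v[6:9],np.array([(-.012,.08,-w),(-.04,.08,-w),(-.04,.08,w),(-.012,.08,w)]))
    r+=[proj(c,F+oc)-flt[0],proj(s,F-oc)-flt[1],proj(c,L+oc)-low[0],proj(s,L-oc)-low[1],proj(s,H-oc)-sth,proj(c,C+oc)-stc,proj(s,C[[1,2,0]]-oc)[[0,1,2]]-sts if 0 else np.zeros((1,2))]
    return np.concatenate([x.ravel() for x in r]+[v[12:14]*300])
if __name__=="__main__":
    best=None
    for f in [0,1]:
        v0=np.r_[.60,.06,np.radians(105),.52,-.25,np.radians(0),.5,.05,np.radians(50),.065,.04,.012,0,0]
        v=least_squares(res,v0,loss="soft_l1").x
    r=res(v)[:-2].reshape(-1,2)
    for n,i in (("flat",0),("low",3),("stand",6)): print(n,v[i:i+2].round(4),np.degrees(v[i+2]).round(2))
    print("holes",v[9:12].round(4),"off",v[12:].round(4)); print(np.abs(r).reshape(-1,2).round(1).tolist())
    np.save("fit.npy",v)
    for n,p,z in (("pot",(311,271),.05),("dropper",(415,270),.095),("beaker",(437,190),.095),("spat a",(366,328),.008),("spat b",(357,387),.008),("dishes",(452,374),.028),("washlid",(270,193),.16),("box",(250,378),.03),("mat",(241,290),.004)): print(n,back(c,np.array(p)*.7,z)[0].round(3))
E
python3 fit.py
```

```text
flat [0.6617 0.0137] 107.23
low [ 0.5318 -0.2716] -6.37
stand [ 0.4787 -0.009 ] 44.7
holes [0.0619 0.0351 0.0048] off [ 0.0001 -0.0021]
[[0.2, 0.1], [0.2, 0.1], [0.1, 0.1], [0.1, 0.0], [0.1, 0.2], [0.0, 0.2], [0.1, 0.1], [0.1, 0.2], [0.0, 0.1], [0.2, 0.1], [0.1, 0.0], [0.0, 0.0], [0.1, 0.0], [0.1, 0.1], [0.0, 0.1], [0.0, 0.0], [0.0, 0.0], [0.0, 0.1], [0.2, 0.0], [0.3, 0.1], [0.1, 0.2], [0.1, 0.1], [0.0, 0.2], [0.1, 0.1], [0.5, 0.2], [0.1, 0.3], [0.2, 0.5], [0.1, 0.1], [0.1, 0.2], [0.1, 0.3], [0.1, 0.3], [0.2, 0.2], [0.6, 0.6], [0.0, 1.1], [0.0, 0.0]]
pot [0.564 0.117 0.05 ]
dropper [ 0.559 -0.124  0.095]
beaker [ 0.75  -0.175  0.095]
spat a [ 0.437 -0.013  0.008]
spat b [0.298 0.006 0.008]
dishes [ 0.329 -0.214  0.028]
washlid [0.715 0.201 0.16 ]
box [0.314 0.252 0.03 ]
mat [0.525 0.288 0.004]
```

```bash
cat > plan.py <<'E'
from h import *
def cur():
    o=bot.get_obs(); return np.array(o["ee_pos"]),R.from_euler("xyz",o["tcp_rot"],degrees=True)
def rows(p,Rt,n,start=None):
    p0,R0=start or cur(); w=(R0.inv()*Rt).as_rotvec()
    st=np.degrees(w)/n
    for i in range(n):
        Ri=R0*R.from_rotvec(w*i/n)
        d=Ri.inv().apply((np.array(p)-p0)/n)*100
        print("[g,"+",".join(f"{x:g}" for x in np.r_[d.round(2),st.round(2)])+"],")
    return np.array(p),Rt
def tool(z,y):
    z=np.array(z,float)/np.linalg.norm(z); y=np.array(y,float); y-=y@z*z; y/=np.linalg.norm(y)
    return R.from_matrix(np.c_[np.cross(y,z),y,z])
def down(yaw): return R.from_euler("xyz",[180,0,yaw],degrees=True)  # y axis az = yaw-90
E
python3 - <<'E'
from plan import *
a=np.radians(44.7); X=np.array([np.cos(a),np.sin(a),0]); d=np.array([X[1],-X[0],0]); Z=np.array([0,0,1])
al=np.radians(10); zt=d*np.cos(al)-Z*np.sin(al)
mid=np.array([.4787,-.009,.04]); G=mid-.026*X+.05*Z+.009*zt
Rt=tool(zt,X); print(G,Rt.as_euler("xyz",degrees=True))
s=rows(G-.12*zt+.05*Z,Rt,11)
print(); s=rows(G-.0*zt,Rt,6,s); np.save("G.npy",np.r_[G,Rt.as_quat()])
E
```

```text
[ 0.46645359 -0.03358827  0.08843717] [180.   80.  134.7]
[g,-3.19,-3.53,0.65,1.78,-7.12,2.12],
[g,-3.21,-3.38,1.16,1.78,-7.12,2.12],
[g,-3.16,-3.22,1.66,1.78,-7.12,2.12],
[g,-3.04,-3.05,2.14,1.78,-7.12,2.12],
[g,-2.85,-2.86,2.6,1.78,-7.12,2.12],
[g,-2.6,-2.67,3.02,1.78,-7.12,2.12],
[g,-2.3,-2.48,3.41,1.78,-7.12,2.12],
[g,-1.94,-2.29,3.75,1.78,-7.12,2.12],
[g,-1.54,-2.11,4.03,1.78,-7.12,2.12],
[g,-1.1,-1.93,4.26,1.78,-7.12,2.12],
[g,-0.63,-1.76,4.42,1.78,-7.12,2.12],

[g,0.82,-0,2.14,0,0,0],
[g,0.82,-0,2.14,0,0,0],
[g,0.82,-0,2.14,0,0,0],
[g,0.82,-0,2.14,0,0,0],
[g,0.82,-0,2.14,0,0,0],
[g,0.82,-0,2.14,0,0,0],
```

arm_command --pt "-1 -3.2 -3.5 0.6 1.8 -7.1 2.1" --pt "-1 -3.2 -3.4 1.2 1.8 -7.1 2.1" --pt "-1 -3.2 -3.2 1.7 1.8 -7.1 2.1" --pt "-1 -3.0 -3.0 2.1 1.8 -7.1 2.1" --pt "-1 -2.8 -2.9 2.6 1.8 -7.1 2.1" --pt "-1 -2.6 -2.7 3.0 1.8 -7.1 2.1" --pt "-1 -2.3 -2.5 3.4 1.8 -7.1 2.1" --pt "-1 -1.9 -2.3 3.7 1.8 -7.1 2.1" --pt "-1 -1.5 -2.1 4.0 1.8 -7.1 2.1" --pt "-1 -1.1 -1.9 4.3 1.8 -7.1 2.1"

```text
time: 1.45
ee_pos: [0.363, 0.0937, 0.1657]
tcp_rot: [-173.7, 72.9, 142.9]
wrist_force: [1.2, 0.0, -1.3]
opening: 0.0853
```

arm_command --pt "-1 -0.6 -1.8 4.4 1.8 -7.1 2.1" --pt "-1 0 0 0 0 0 0"

```text
time: 1.7
ee_pos: [0.3816, 0.0486, 0.1573]
tcp_rot: [-176.6, 80.0, 137.8]
wrist_force: [0.1, -0.3, -0.2]
opening: 0.0854
```

```bash
python3 - <<'E'
from plan import *
g=np.load("G.npy"); Rt=R.from_quat(g[3:]); print(bot.get_obs()["q"].round(1),cur()[0]); rows(g[:3],Rt,6)
E
```

```text
[ 53.4  -5.8 -40.2  97.1 -76.6 131.7] [0.38159028 0.0486445  0.15725878]
[g,0.79,0.06,2.14,-0.05,-0,0.09],
[g,0.79,0.06,2.14,-0.05,-0,0.09],
[g,0.79,0.05,2.14,-0.05,-0,0.09],
[g,0.79,0.05,2.14,-0.05,-0,0.09],
[g,0.79,0.05,2.14,-0.05,-0,0.09],
[g,0.79,0.04,2.14,-0.05,-0,0.09],
```

arm_command --pt "-1 0.8 0.05 2.1 0 0 0.1" --pt "-1 0.8 0.05 2.1 0 0 0.1" --pt "-1 0.8 0.05 2.1 0 0 0.1" --pt "-1 0.8 0.05 2.2 -0.1 0 0.1" --pt "-1 0.8 0.05 2.2 -0.1 0 0.1" --pt "-1 0.75 0.05 2.1 -0.1 0 0" --pt "-1 0 0 0 0 0 0" --pt "-1 0 0 0 0 0 0"

```text
time: 2.7
ee_pos: [0.4569, -0.0138, 0.0945]
tcp_rot: [179.9, 79.2, 134.4]
wrist_force: [-0.0, -0.2, 0.5]
opening: 0.0854
```

```bash
python3 - <<'E'
from plan import *
g=np.load("G.npy"); Rt=R.from_quat(g[3:]); print(bot.get_obs()["q"].round(1),cur()[0]); rows(g[:3],Rt,1)
w=cam("wrist"); t=cam("top")
A=cv2.resize(w["color"][:,:,::-1],(400,300)); B=cv2.resize(t["color"][180:260,210:316,::-1],(400,300),interpolation=cv2.INTER_CUBIC)
cv2.imwrite("pics/g1.png",np.hstack([A,B]))
E
```

```text
[ 35.5 -32.2 -65.7  17.1 -76.   49.8] [ 0.45685078 -0.01382127  0.09450101]
[g,0.21,-0.7,2.16,-0.22,-0.75,-0.05],
```

View pics/g1.png

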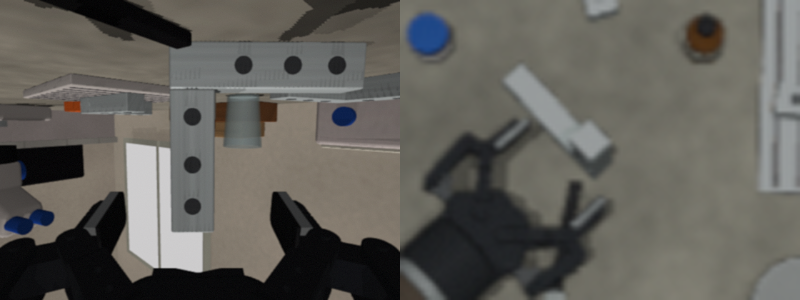

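The wrist-camera half shows the upright arm between the open jaws. The arm stalled 2 cm short because q3 is at its limit: a nearly level tool folds the arm too far. I'll back off and grip tilted 45° down instead.

```bash
python3 - <<'E'
from plan import *
a=np.radians(44.7); X=np.array([np.cos(a),np.sin(a),0]); d=np.array([X[1],-X[0],0]); Z=np.array([0,0,1])
al=np.radians(45); zt=d*np.cos(al)-Z*np.sin(al)
mid=np.array([.4787,-.009,.04]); G=mid-.026*X+.03*Z+.006*zt
Rt=tool(zt,X); p,R0=cur(); z0=R0.as_matrix()[:,2]
s=rows(p-.06*z0+.03*Z,R0,3); print(); s=rows(G-.09*zt,Rt,6,s); print(); rows(G,Rt,4,s)
np.save("G.npy",np.r_[G,Rt.as_quat()]); print(G)
E
```

```text
[g,-0.98,-0,-2.19,0,0,0],
[g,-0.98,-0,-2.19,0,0,0],
[g,-0.98,-0,-2.19,0,0,0],

[g,0.07,-0.12,0.21,-0.03,5.71,-0.02],
[g,0.04,-0.12,0.21,-0.03,5.71,-0.02],
[g,0.02,-0.12,0.22,-0.03,5.71,-0.02],
[g,0,-0.12,0.22,-0.03,5.71,-0.02],
[g,-0.02,-0.12,0.22,-0.03,5.71,-0.02],
[g,-0.04,-0.12,0.21,-0.03,5.71,-0.02],

[g,0,0,2.25,0,0,0],
[g,0,0,2.25,0,0,0],
[g,0,0,2.25,0,0,0],
[g,0,0,2.25,0,0,0],
[ 0.46320346 -0.03030393  0.06575736]
```

arm_command --pt "-1 -1 0 -2.2 0 0 0" --pt "-1 -1 0 -2.2 0 0 0" --pt "-1 -1 0 -2.2 0 0 0" --pt "-1 0.1 -0.1 0.2 0 5.7 0" --pt "-1 0 -0.1 0.2 0 5.7 0" --pt "-1 0 -0.1 0.2 0 5.7 0" --pt "-1 0 -0.1 0.2 0 5.7 0" --pt "-1 0 -0.1 0.2 0 5.7 0" --pt "-1 0 -0.1 0.2 0 5.7 0" --pt "-1 0 0 0 0 0 0"

```text
time: 4.05
ee_pos: [0.4229, 0.012, 0.1257]
tcp_rot: [179.8, 45.0, 134.1]
wrist_force: [-0.5, -0.0, -0.5]
opening: 0.0855
```

```bash
python3 - <<'E'
from plan import *
g=np.load("G.npy"); Rt=R.from_quat(g[3:]); print(bot.get_obs()["q"].round(1),cur()[0]); rows(g[:3],Rt,5)
E
```

```text
[ 28.9 -33.8 -42.4  66.4 -42.9  68.8] [0.4228836  0.01198641 0.1257056 ]
[g,0.02,-0.02,1.67,-0.04,-0,-0.08],
[g,0.02,-0.02,1.67,-0.04,-0,-0.08],
[g,0.02,-0.02,1.67,-0.04,-0,-0.08],
[g,0.02,-0.02,1.67,-0.04,-0,-0.08],
[g,0.02,-0.02,1.67,-0.04,-0,-0.08],
```

arm_command --pt "-1 0 0 1.7 0 0 -0.1" --pt "-1 0 0 1.7 0 0 -0.1" --pt "-1 0 0 1.7 0 0 -0.1" --pt "-1 0 0 1.7 -0.1 0 -0.1" --pt "-1 0 0 1.55 -0.1 0 0" --pt "-1 0 0 0 0 0 0"

```text
time: 4.8
ee_pos: [0.4627, -0.0301, 0.0637]
tcp_rot: [-179.6, 44.9, 135.0]
wrist_force: [-0.1, 0.4, -0.2]
opening: 0.0854
```

arm_command --pt "1 0 0 0 0 0 0" --pt "1 0 0 0 0 0 0" --pt "1 0 0 0 0 0 0" --pt "1 0 0 0 0 0 0" --pt "1 0 0 0 0 0 0" --pt "1 0 0 0 0 0 0" --grip_force 90

```text
time: 5.55
ee_pos: [0.4644, -0.0295, 0.066]
tcp_rot: [-180.0, 45.0, 134.8]
wrist_force: [-0.4, 3.7, 5.7]
opening: 0.0266
```

```bash
python3 - <<'E'
from plan import *
g=np.load("G.npy"); print(bot.get_obs(), g[:3])
w=cam("wrist"); t=cam("side")
A=cv2.resize(w["color"][:,:,::-1],(400,300)); B=cv2.resize(t["color"][175:265,220:340,::-1],(400,300),interpolation=cv2.INTER_CUBIC)
cv2.imwrite("pics/g2.png",np.hstack([A,B]))
E
```

```text
{'time': 5.55, 'q': array([ 19.36820142, -31.89791058, -48.8077253 ,  49.86537661,
       -39.65357598,  56.07204383]), 'qd': array([-0.15586846,  0.10547141,  0.04720851, -0.02904029, -0.06082289,
       -0.02124857]), 'joint_efforts': array([-1.60900153e+00, -1.40963933e+01,  4.62512755e+01, -3.18967067e+00,
       -1.92049854e+00,  3.26088513e-02]), 'ee_pos': array([ 0.46439263, -0.02953237,  0.06604732]), 'tcp_rot': array([-179.99048812,   44.96598764,  134.82529418]), 'wrist_force': array([-0.36028557,  3.72759976,  5.72679586]), 'torque': array([0.51869525, 0.11903816, 0.33255039]), 'opening': 0.026572552447455104} [ 0.46320346 -0.03030393  0.06575736]
```

View pics/g2.png

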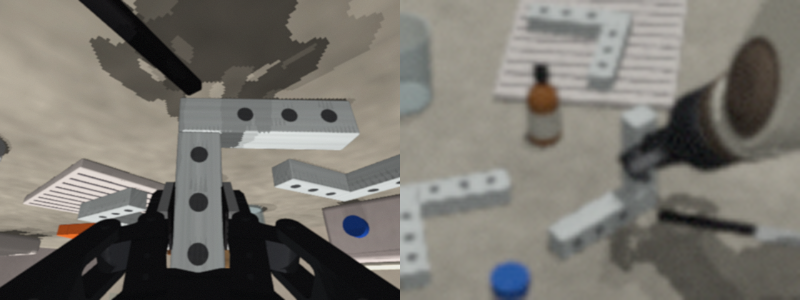

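Gripped, with the opening at 27 mm on the upright. Now I work out the lift and the lay-down pose over the mat.

```bash
cat >> plan.py <<'E'
def rot_slerp_rows(p,Rt,n,start,zmid=None): pass
E
python3 - <<'E'
from plan import *
a=np.radians(44.7); X=np.array([np.cos(a),np.sin(a),0]); d=np.array([X[1],-X[0],0]); Z=np.array([0,0,1.])
p,R0=cur(); mid=np.array([.4787,-.009,.04]); RB=R.from_matrix(np.c_[X,Z,d])
rel_R=R0.inv()*RB; rel_p=R0.inv().apply(mid-p)
def tcp(mid,RB): Rt=RB*rel_R.inv(); return mid-Rt.apply(rel_p),Rt
f=np.radians(-80); Xf=np.array([np.cos(f),np.sin(f),0]); RBf=R.from_matrix(np.c_[Xf,np.cross(-Z,Xf),-Z])
m=np.array([.525,.288,.016])
P,Rt=tcp(m+[0,0,.002],RBf); print(P,Rt.as_euler("xyz",degrees=True), "z",Rt.as_matrix()[:,2],np.degrees((R0.inv()*Rt).as_rotvec()))
np.savez("lay.npz",P=P,R=Rt.as_quat(),rp=rel_p,rq=rel_R.as_quat())
s=rows(p+[0,0,.13],R0,4); print()
P1=P+[0,0,.15]
# translation checks of bracket lowest point along geodesic
w=(R0.inv()*Rt).as_rotvec(); n=16
pts=np.array([[x,y,z] for x,y in((-.04,-.04),(.08,-.04),(-.04,.08),(.08,-.012),(-.012,.08)) for z in(-.012,.012)])
for k in range(0,n+1,2):
    Ri=s[1]*R.from_rotvec(w*k/n); pi=s[0]+(P1-s[0])*k/n; b=pi+Ri.apply(rel_p)+(Ri*rel_R).apply(pts); print(b.min(0).round(3),b.max(0).round(3),Ri.as_matrix()[:,2].round(2))
rows(P1,Rt,n,s)
E
```

```text
[0.49505348 0.30771822 0.01345163] [179.83656964 -45.03239701  10.12171154] z [ 0.69699377  0.12152853 -0.70670397] [ -0.14916564  49.04015415 132.92987876]
[g,-2.3,-0,-2.3,0,0,0],
[g,-2.3,-0,-2.3,0,0,0],
[g,-2.3,-0,-2.3,0,0,0],
[g,-2.3,-0,-2.3,0,0,0],

[ 0.442 -0.046  0.13 ] [0.544 0.056 0.25 ] [ 0.5  -0.5  -0.71]
[ 0.441 -0.013  0.124] [0.565 0.095 0.249] [ 0.45 -0.43 -0.78]
[0.44  0.023 0.121] [0.583 0.125 0.245] [ 0.43 -0.35 -0.83]
[0.438 0.063 0.122] [0.596 0.146 0.239] [ 0.43 -0.25 -0.87]
[0.436 0.099 0.127] [0.604 0.194 0.23 ] [ 0.45 -0.14 -0.88]
[0.435 0.139 0.133] [0.605 0.237 0.219] [ 0.49 -0.05 -0.87]
[0.434 0.16  0.141] [0.602 0.275 0.211] [ 0.55  0.04 -0.83]
[0.435 0.183 0.149] [0.592 0.307 0.199] [ 0.62  0.09 -0.78]
[0.439 0.211 0.156] [0.578 0.334 0.18 ] [ 0.7   0.12 -0.71]
[g,1.11,1.62,-0.82,-0.01,3.07,8.31],
[g,1.37,1.44,-0.75,-0.01,3.07,8.31],
[g,1.6,1.23,-0.67,-0.01,3.07,8.31],
[g,1.8,0.98,-0.58,-0.01,3.07,8.31],
[g,1.95,0.71,-0.48,-0.01,3.07,8.31],
[g,2.05,0.42,-0.37,-0.01,3.07,8.31],
[g,2.11,0.11,-0.26,-0.01,3.07,8.31],
[g,2.11,-0.19,-0.15,-0.01,3.07,8.31],
[g,2.07,-0.5,-0.04,-0.01,3.07,8.31],
[g,1.97,-0.79,0.07,-0.01,3.07,8.31],
[g,1.83,-1.07,0.17,-0.01,3.07,8.31],
[g,1.65,-1.32,0.27,-0.01,3.07,8.31],
[g,1.42,-1.54,0.35,-0.01,3.07,8.31],
[g,1.16,-1.73,0.42,-0.01,3.07,8.31],
[g,0.88,-1.88,0.47,-0.01,3.07,8.31],
[g,0.57,-1.98,0.51,-0.01,3.07,8.31],
```

arm_command --pt "1 -2.3 0 -2.3 0 0 0" --pt "1 -2.3 0 -2.3 0 0 0" --pt "1 -2.3 0 -2.3 0 0 0" --pt "1 -2.3 0 -2.3 0 0 0" --pt "1 1.1 1.6 -0.8 0 3.1 8.3" --pt "1 1.4 1.4 -0.75 0 3.1 8.3" --pt "1 1.6 1.2 -0.7 0 3.1 8.3" --pt "1 1.8 1.0 -0.6 0 3.1 8.3" --pt "1 1.95 0.7 -0.5 0 3.1 8.3" --pt "1 2.05 0.4 -0.4 0 3.1 8.3"

```text
time: 6.9
ee_pos: [0.4737, 0.097, 0.1819]
tcp_rot: [153.6, 12.9, 84.3]
wrist_force: [-0.7, -0.2, -3.9]
opening: 0.0261
```

arm_command --pt "1 2.1 0.1 -0.3 0 3.1 8.3" --pt "1 2.1 -0.2 -0.15 0 3.1 8.3" --pt "1 2.1 -0.5 0 0 3.1 8.3" --pt "1 2.0 -0.8 0.1 0 3.1 8.3" --pt "1 1.8 -1.1 0.2 0 3.1 8.3" --pt "1 1.65 -1.3 0.3 0 3.1 8.3" --pt "1 1.4 -1.5 0.35 0 3.1 8.3" --pt "1 1.15 -1.7 0.4 0 3.0 8.3" --pt "1 0.9 -1.9 0.5 0 3.0 8.3" --pt "1 0.6 -2.0 0.5 0 3.0 8.3"

```text
time: 8.15
ee_pos: [0.5408, 0.2077, 0.1606]
tcp_rot: [176.7, -45.0, 22.7]
wrist_force: [0.4, 0.5, -4.4]
opening: 0.0265
```

```bash
python3 - <<'E'
from plan import *
L=np.load("lay.npz"); o=bot.get_obs(); print(o["q"].round(1),o["opening"],cur()[0],o["wrist_force"])
rows(L["P"]+[0,0,.04],R.from_quat(L["R"]),5)
w=cam("wrist"); t=cam("side"); t2=cam("top")
A=cv2.resize(w["color"][:,:,::-1],(400,300)); B=cv2.resize(t["color"][210:360,180:380,::-1],(400,300),interpolation=cv2.INTER_CUBIC)
cv2.imwrite("pics/g3.png",np.hstack([A,B]))
E
```

```text
[ 22.6 -35.3 -43.6  36.7  -3.3 180. ] 0.026504216248244408 [0.54076444 0.20770498 0.16055118] [ 0.41817446  0.49651984 -4.38305442]
[g,-1.57,-2.28,1.33,-1.15,-0.05,1.77],
[g,-1.63,-2.26,1.29,-1.15,-0.05,1.77],
[g,-1.7,-2.23,1.25,-1.15,-0.05,1.77],
[g,-1.77,-2.2,1.2,-1.15,-0.05,1.77],
[g,-1.84,-2.17,1.16,-1.15,-0.05,1.77],
```

View pics/g3.png

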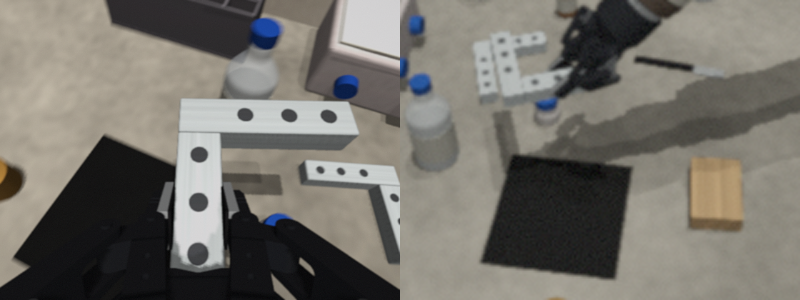

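The side view shows the bracket held level, but q6 has reached its 180° limit, so the yaw stopped short. I choose a different yaw on the mat, which leaves q6 free.

```bash
python3 - <<'E'
from plan import *
L=np.load("lay.npz"); rp=L["rp"]; rR=R.from_quat(L["rq"]); Z=np.array([0,0,1.])
f=np.radians(-42); X=np.array([np.cos(f),np.sin(f),0]); RB=R.from_matrix(np.c_[X,np.cross(-Z,X),-Z])
Rt=RB*rR.inv(); P=np.array([.525,.288,.0175])-Rt.apply(rp); print(P,Rt.as_euler("xyz",degrees=True))
np.savez("lay.npz",P=P,R=Rt.as_quat(),rp=rp,rq=L["rq"])
s=rows(P+[0,0,.13],Rt,4); print(); rows(P,Rt,7,s)
E
```

```text
[0.48926207 0.28510126 0.01295163] [179.83656964 -45.03239701  48.12171154]
[g,-0.6,-2.31,-0.14,5.33,0.19,-4.51],
[g,-0.41,-2.36,0.08,5.33,0.19,-4.51],
[g,-0.23,-2.36,0.29,5.33,0.19,-4.51],
[g,-0.04,-2.34,0.51,5.33,0.19,-4.51],

[g,-1.31,-0,1.31,0,0,0],
[g,-1.31,-0,1.31,0,0,0],
[g,-1.31,-0,1.31,0,0,0],
[g,-1.31,-0,1.31,0,0,0],
[g,-1.31,-0,1.31,0,0,0],
[g,-1.31,-0,1.31,0,0,0],
[g,-1.31,-0,1.31,0,0,0],
```

arm_command --pt "1 -0.6 -2.3 -0.1 5.3 0.2 -4.5" --pt "1 -0.4 -2.4 0.1 5.3 0.2 -4.5" --pt "1 -0.2 -2.4 0.3 5.3 0.2 -4.5" --pt "1 0 -2.3 0.5 5.3 0.2 -4.5" --pt "1 -1.3 0 1.3 0 0 0" --pt "1 -1.3 0 1.3 0 0 0" --pt "1 -1.3 0 1.3 0 0 0" --pt "1 -1.3 0 1.3 0 0 0" --pt "1 0 0 0 0 0 0"

```text
time: 9.43
ee_pos: [0.4896, 0.2879, 0.0697]
tcp_rot: [179.7, -45.0, 48.3]
wrist_force: [-0.3, 0.2, -3.3]
opening: 0.0264
```

```bash
python3 - <<'E'
from plan import *
L=np.load("lay.npz"); o=bot.get_obs(); print(o["q"].round(1),o["opening"],cur()[0],o["wrist_force"])
rows(L["P"],R.from_quat(L["R"]),4)
E
```

```text
[ 21.3 -31.  -50.7  28.4  18.5 160.2] 0.026445303498436507 [0.48959165 0.28791656 0.06968262] [-0.27926725  0.15764018 -3.26232612]
[g,-1.04,0.04,0.96,-0.01,0.01,0.03],
[g,-1.04,0.04,0.96,-0.01,0.01,0.03],
[g,-1.04,0.04,0.96,-0.01,0.01,0.03],
[g,-1.04,0.04,0.96,-0.01,0.01,0.03],
```

arm_command --pt "1 -1.05 0 0.95 0 0 0" --pt "1 -1.05 0 0.95 0 0 0" --pt "1 -1.05 0 0.95 0 0 0" --pt "1 -0.8 0.1 0.8 0 0 0" --pt "1 0 0 0 0 0 0" --pt "1 0 0 0 0 0 0"

```text
time: 10.18
ee_pos: [0.4913, 0.2859, 0.0195]
tcp_rot: [179.6, -45.3, 48.4]
wrist_force: [0.9, 0.2, -4.1]
opening: 0.0261
```

```bash
python3 - <<'E'
from plan import *
L=np.load("lay.npz"); o=bot.get_obs(); print(o["opening"],cur()[0],L["P"],o["wrist_force"],o["torque"])
E
```

```text
0.026078304856567293 [0.49133792 0.28592555 0.01948088] [0.48926207 0.28510126 0.01295163] [ 0.88114563  0.17414132 -4.09435458] [-0.87173627  0.99351587  0.00717806]
```

Down in small steps, watching the force.

arm_command --pt "1 -0.2 0 0.2 0 0 0" --pt "1 -0.2 0 0.2 0 0 0" --pt "1 0 0 0 0 0 0" --pt "1 0 0 0 0 0 0"

```text
time: 10.68
ee_pos: [0.4911, 0.2859, 0.0134]
tcp_rot: [179.6, -45.3, 48.4]
wrist_force: [0.2, 0.3, -4.1]
opening: 0.0266
```

arm_command --pt "1 -0.1 0 0.1 0 0 0" --pt "1 0 0 0 0 0 0" --pt "1 0 0 0 0 0 0"

```text
time: 11.05
ee_pos: [0.4914, 0.2861, 0.0126]
tcp_rot: [179.6, -45.4, 48.4]
wrist_force: [-1.0, 0.5, -0.1]
opening: 0.0263
```

arm_command --pt "-0.4 0 0 0 0 0 0" --pt "-0.4 0 0 0 0 0 0" --pt "-0.4 0 0 0 0 0 0" --pt "-0.4 0 0 -1.5 0 0 0" --pt "-0.4 0 0 -2.5 0 0 0" --pt "-0.4 0 0 -3 0 0 0" --pt "-0.4 0 0 -4 0 0 0" --pt "-0.4 0 0 -4 0 0 0" --pt "-0.4 0 0 -4 0 0 0" --pt "-0.4 0 0 0 0 0 0"

```text
time: 12.3
ee_pos: [0.4205, 0.1844, 0.1492]
tcp_rot: [-179.8, -44.8, 48.4]
wrist_force: [0.5, 1.1, -0.4]
opening: 0.0599
```

```bash
python3 - <<'E'
from plan import *
import pickle
o=bot.get_obs(); print(o["q"].round(1),o["opening"],cur()[0],o["wrist_force"])
t=cam("top"); s=cam("side"); pickle.dump((t,s),open("c1.pkl","wb"))
crop(t,120,160,80,80,7,"pics/a.png"); crop(s,200,275,110,80,7,"pics/b.png")
A=cv2.imread("pics/a.png")[:560,:400]; B=cv2.imread("pics/b.png")
crop(t,135,165,66,80,6,"pics/a.png"); crop(s,215,275,66,80,6,"pics/b.png")
cv2.imwrite("pics/m1.png",np.hstack([cv2.imread("pics/a.png"),cv2.imread("pics/b.png")]))
E
```

```text
[  6.7 -48.5 -49.3  52.9  28.1 147.6] 0.05989770635389718 [0.42049898 0.18437379 0.14917435] [ 0.51678459  1.12006517 -0.36754306]
```

View pics/m1.png

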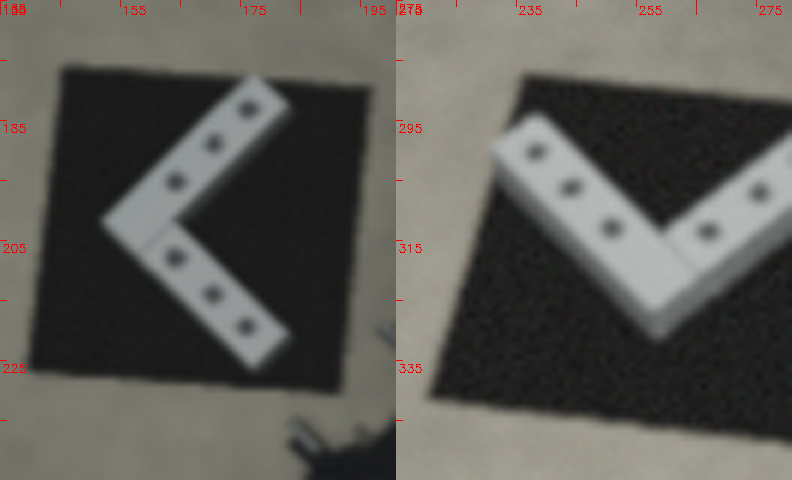

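The bracket lies flat on the mat, with its corner at about native (152,202) in the top view. I fit it from its holes.

```bash
cat > fit2.py <<'E'
from fit import *
def fitflat(c,s,tp,sd,sidx,z,v0):
    V=np.load("fit.npy"); a=V[9:12]; oc=np.r_[V[12:14],0]
    f=lambda v:np.r_[(proj(c,flat(v,1,a,z)+oc)-tp).ravel(),(proj(s,flat(v,1,a,z)-oc)[sidx]-sd).ravel()]
    r=least_squares(f,v0,loss="soft_l1"); print("flat fit",r.x[:2].round(4),np.degrees(r.x[2]).round(2),"res",np.abs(r.fun).max().round(2)); return r.x
E
python3 - <<'E'
from fit2 import *; from plan import *
c,s=pickle.load(open("c1.pkl","rb"))
tp=np.array([(246,327),(212,295),(176,258),(248,109),(214,143),(176,181)])/6+[135,165]
sd=np.array([(363,192),(313,232),(141,152),(175,188),(216,228)])/6+[215,275]
v=fitflat(c,s,tp,sd,[1,2,3,4,5],.028,[.525,.288,np.radians(-133)])
np.save("std.npy",v)
A=np.array([np.cos(v[2]),np.sin(v[2])]); B=np.array([-A[1],A[0]])
g=v[:2]-.026*A+.014*B; yaw=np.degrees(v[2])+90+180; print("grip",g,yaw)
p,R0=cur(); Rt=down(yaw)
s1=rows(np.r_[g,.12],Rt,11); np.save("G.npy",np.r_[g,.006,Rt.as_quat()])
E
```

```text
flat fit [0.5264 0.285 ] -133.05 res 0.22
grip [0.55435293 0.29444627] 136.94854438132108
[g,0.94,0.26,1.26,3.09,-3.22,-7.6],
[g,0.96,0.46,1.19,3.09,-3.22,-7.6],
[g,0.96,0.65,1.1,3.09,-3.22,-7.6],
[g,0.92,0.83,1.01,3.09,-3.22,-7.6],
[g,0.85,1,0.91,3.09,-3.22,-7.6],
[g,0.76,1.15,0.81,3.09,-3.22,-7.6],
[g,0.64,1.28,0.7,3.09,-3.22,-7.6],
[g,0.5,1.39,0.6,3.09,-3.22,-7.6],
[g,0.34,1.48,0.5,3.09,-3.22,-7.6],
[g,0.16,1.54,0.4,3.09,-3.22,-7.6],
[g,-0.03,1.56,0.31,3.09,-3.22,-7.6],
```

arm_command --pt "-0.4 0.95 0.25 1.25 3.1 -3.2 -7.6" --pt "-0.4 0.95 0.45 1.2 3.1 -3.2 -7.6" --pt "-0.4 0.95 0.65 1.1 3.1 -3.2 -7.6" --pt "-0.4 0.9 0.85 1 3.1 -3.2 -7.6" --pt "-0.4 0.85 1 0.9 3.1 -3.2 -7.6" --pt "-0.4 0.75 1.15 0.8 3.1 -3.2 -7.6" --pt "-0.4 0.65 1.3 0.7 3.1 -3.2 -7.6" --pt "-0.4 0.5 1.4 0.6 3.1 -3.2 -7.6" --pt "-0.4 0.35 1.5 0.5 3.1 -3.2 -7.6" --pt "-0.4 0.15 1.55 0.4 3.1 -3.2 -7.6"

```text
time: 13.65
ee_pos: [0.542, 0.2859, 0.1213]
tcp_rot: [177.2, -3.5, 129.8]
wrist_force: [0.4, 0.1, -1.2]
opening: 0.0599
```

arm_command --pt "-0.4 0 1.55 0.3 3.1 -3.2 -7.6" --pt "-0.4 0 0 0 0 0 0" --pt "-0.4 0 0 0 0 0 0"

```text
time: 14.02
ee_pos: [0.5533, 0.2952, 0.1197]
tcp_rot: [179.9, -0.3, 137.0]
wrist_force: [0.2, -0.2, -0.6]
opening: 0.0598
```

```bash
python3 - <<'E'
from plan import *
g=np.load("G.npy"); o=bot.get_obs(); print(o["q"].round(1),cur()[0],o["tcp_rot"]); rows(g[:3]+[0,0,.015],R.from_quat(g[3:]),5)
E
```

```text
[28.  14.8  9.  84.2  0.3 71. ] [0.55334969 0.29523613 0.11965229] [179.94601534  -0.25575496 137.01157958]
[g,-0.03,0,1.97,0.01,-0.05,0.01],
[g,-0.03,0,1.97,0.01,-0.05,0.01],
[g,-0.03,0,1.97,0.01,-0.05,0.01],
[g,-0.03,0,1.97,0.01,-0.05,0.01],
[g,-0.03,0,1.97,0.01,-0.05,0.01],
```

arm_command --pt "-0.4 0 0 2.2 0 -0.1 0" --pt "-0.4 0 0 2.2 0 -0.1 0" --pt "-0.4 0 0 2.2 0 -0.1 0" --pt "-0.4 -0.05 0 2.2 0 0 0" --pt "-0.4 -0.05 0 1.4 0 0 0" --pt "-0.4 0 0 1.0 0 0 0" --pt "-0.4 0 0 0 0 0 0" --pt "-0.4 0 0 0 0 0 0"

```text
time: 15.02
ee_pos: [0.5553, 0.2947, 0.0094]
tcp_rot: [179.8, 0.1, 137.1]
wrist_force: [0.1, 0.6, 0.1]
opening: 0.0596
```

arm_command --pt "1 0 0 0 0 0 0" --pt "1 0 0 0 0 0 0" --pt "1 0 0 0 0 0 0" --pt "1 0 0 0 0 0 0" --pt "1 0 0 0 0 0 0"

```text
time: 15.65
ee_pos: [0.5555, 0.2949, 0.0097]
tcp_rot: [179.8, 0.1, 137.1]
wrist_force: [-0.0, 0.8, 4.9]
opening: 0.0264
```

```bash
python3 - <<'E'
from plan import *
g=np.load("G.npy"); o=bot.get_obs(); p,R0=cur(); print(o["q"].round(1),p,g[:3],o["tcp_rot"],o["opening"],o["wrist_force"])
v=np.load("std.npy"); V=np.load("fit.npy")
# grasp relation in plan: bracket mid in tool frame, yaw diff
yaw=o["tcp_rot"][2]; Rz=lambda t:np.array([[np.cos(t),-np.sin(t)],[np.sin(t),np.cos(t)]])
rel=Rz(-np.radians(yaw))@(v[:2]-p[:2]); 
phi=V[5]+np.pi  # target A dir
dphi=phi-v[2]; dphi=(dphi+np.pi)%(2*np.pi)-np.pi; ty=np.radians(yaw)+dphi
# re-square: jaws align to the arm -> tool yaw nominal
t=V[3:5]-Rz(ty)@rel; print("target",t,np.degrees(ty),np.degrees(dphi))
np.save("T.npy",np.r_[t,np.degrees(ty)])
s=rows(p+[0,0,.14],R0,4); print(); rows(np.r_[t,p[2]+.14],down(np.degrees(ty)),13,s)
E
```

```text
[28.  16.9 -0.8 72.1 -0.1 70.9] [0.55549635 0.29489819 0.00974464] [0.55435293 0.29444627 0.006     ] [1.79798923e+02 1.25217450e-01 1.37068124e+02] 0.026361928191111838 [-0.04716517  0.78665087  4.85771143]
target [ 0.55716557 -0.28905393] 83.74629635106791 -53.321827667754114
[g,-0.01,0.01,-3.5,0,0,0],
[g,-0.01,0.01,-3.5,0,0,0],
[g,-0.01,0.01,-3.5,0,0,0],
[g,-0.01,0.01,-3.5,0,0,0],

[g,-3.07,-3.28,-0,0.02,0,4.1],
[g,-3.3,-3.05,-0,0.02,0,4.1],
[g,-3.51,-2.81,-0,0.02,0,4.1],
[g,-3.7,-2.55,-0,0.02,0,4.1],
[g,-3.87,-2.28,-0,0.02,0,4.1],
[g,-4.02,-2,-0,0.02,0,4.1],
[g,-4.16,-1.7,-0,0.02,0,4.1],
[g,-4.27,-1.4,-0,0.02,0,4.1],
[g,-4.36,-1.09,0,0.02,0,4.1],
[g,-4.42,-0.78,0,0.02,0,4.1],
[g,-4.47,-0.46,0,0.02,0,4.1],
[g,-4.49,-0.14,0,0.02,0,4.1],
[g,-4.49,0.18,0,0.02,0,4.1],
```

arm_command --pt "1 0 0 -3.5 0 0 0" --pt "1 0 0 -3.5 0 0 0" --pt "1 0 0 -3.5 0 0 0" --pt "1 0 0 -3.5 0 0 0" --pt "1 -3.1 -3.3 0 0 0 4.1" --pt "1 -3.3 -3.0 0 0 0 4.1" --pt "1 -3.5 -2.8 0 0 0 4.1" --pt "1 -3.7 -2.5 0 0 0 4.1" --pt "1 -3.9 -2.3 0 0 0 4.1" --pt "1 -4.0 -2.0 0 0 0 4.1"

```text
time: 16.9
ee_pos: [0.5557, 0.0237, 0.148]
tcp_rot: [179.9, 0.0, 112.3]
wrist_force: [0.5, -0.3, -4.1]
opening: 0.0262
```

arm_command --pt "1 -4.2 -1.7 0 0 0 4.1" --pt "1 -4.3 -1.4 0 0 0 4.1" --pt "1 -4.4 -1.1 0 0 0 4.1" --pt "1 -4.4 -0.8 0 0 0 4.1" --pt "1 -4.5 -0.5 0 0 0 4.1" --pt "1 -4.5 -0.1 0 0 0 4.1" --pt "1 -4.5 0.2 0 0 0 4.1" --pt "1 0 0 0 0 0 0" --pt "1 0 0 0 0 0 0"

```text
time: 18.02
ee_pos: [0.5572, -0.2905, 0.1479]
tcp_rot: [179.9, -0.1, 83.8]
wrist_force: [-0.5, -0.0, -4.0]
opening: 0.026
```

```bash
python3 - <<'E'
from plan import *
T=np.load("T.npy"); o=bot.get_obs(); p,R0=cur(); print(o["q"].round(1),p,o["tcp_rot"],o["opening"],o["wrist_force"])
s=rows(np.r_[T[:2],.0097+.032+.012],down(T[2]),5)
E
```

```text
[-27.6  14.9  12.2  87.2   0.1  68.7] [ 0.55721116 -0.29054874  0.14789156] [ 1.79926722e+02 -6.60444362e-02  8.37674038e+01] 0.025953008540459233 [-0.50043314 -0.00531128 -4.04404517]
[g,0.03,-0.01,1.88,0.01,-0.01,0],
[g,0.03,-0.01,1.88,0.01,-0.01,0],
[g,0.03,-0.01,1.88,0.01,-0.01,0],
[g,0.03,-0.01,1.88,0.01,-0.01,0],
[g,0.03,-0,1.88,0.01,-0.01,0],
```

arm_command --pt "1 0.05 0 2 0 0 0" --pt "1 0.05 0 2 0 0 0" --pt "1 0.05 0 2 0 0 0" --pt "1 0 0 2 0 0 0" --pt "1 0 0 1.5 0 0 0" --pt "1 0 0 0.7 0 0 0" --pt "1 0 0 0 0 0 0" --pt "1 0 0 0 0 0 0"

```text
time: 19.02
ee_pos: [0.5583, -0.2894, 0.0474]
tcp_rot: [179.8, 0.0, 83.8]
wrist_force: [-0.7, 0.8, -3.1]
opening: 0.0259
```

arm_command --pt "1 0 0 0.2 0 0 0" --pt "1 0 0 0 0 0 0" --pt "1 0 0 0 0 0 0"

```text
time: 19.4
ee_pos: [0.558, -0.2894, 0.0447]
tcp_rot: [179.9, -0.0, 83.8]
wrist_force: [-0.1, -0.1, -4.8]
opening: 0.0259
```

```bash
python3 - <<'E'
from plan import *
T=np.load("T.npy"); o=bot.get_obs(); p,R0=cur(); print(p,T,o["tcp_rot"],o["opening"],o["wrist_force"])
E
```

```text
[ 0.55795132 -0.2893559   0.04468342] [ 0.55716557 -0.28905393 83.74629635] [ 1.79851691e+02 -2.03325749e-02  8.37602618e+01] 0.02585072098815211 [-0.05783594 -0.08038851 -4.75573108]
```

arm_command --pt "1 0 0 0.2 0 0 0" --pt "1 0 0 0 0 0 0" --pt "1 0 0 0 0 0 0"

```text
time: 19.77
ee_pos: [0.5579, -0.2893, 0.0425]
tcp_rot: [179.9, -0.0, 83.8]
wrist_force: [0.1, 0.2, -3.6]
opening: 0.0262
```

arm_command --pt "1 0 0 0.1 0 0 0" --pt "1 0 0 0 0 0 0" --pt "1 0 0 0 0 0 0"

```text
time: 20.15
ee_pos: [0.558, -0.2893, 0.0418]
tcp_rot: [179.8, -0.0, 83.8]
wrist_force: [-0.7, -0.4, -1.4]
opening: 0.0261
```

arm_command --pt "1 0 0 0.05 0 0 0" --pt "1 0 0 0 0 0 0" --pt "-0.3 0 0 0 0 0 0" --pt "-0.3 0 0 0 0 0 0" --pt "-0.3 0 0 0 0 0 0" --pt "-0.3 0 0 -1 0 0 0" --pt "-0.3 0 0 -3 0 0 0" --pt "-0.3 0 0 -4 0 0 0" --pt "-0.3 0 0 -4 0 0 0" --pt "-0.3 0 0 0 0 0 0"

```text
time: 21.4
ee_pos: [0.559, -0.29, 0.1658]
tcp_rot: [179.5, 0.1, 83.8]
wrist_force: [0.2, -0.9, 0.1]
opening: 0.0557
```

```bash
python3 - <<'E'
from plan import *
V=np.load("fit.npy"); o=bot.get_obs(); print(o["q"].round(1),o["opening"])
th=V[2]; A=np.array([np.cos(th),np.sin(th)]); B=np.array([-A[1],A[0]])
g=V[:2]-.026*A+.014*B; yaw=np.degrees(th)+90; print("grip",g,yaw)   # grip arm B
np.save("G.npy",np.r_[g,.005,down(yaw).as_quat()])
p,R0=cur(); s=rows(np.r_[g,.15],down(yaw),12)
E
```

```text
[-27.5  14.7  13.9  88.7   0.1  68.8] 0.055717321789033526
grip [ 0.6560561  -0.01531895] 197.2280209646898
[g,2.36,0.55,0.13,0.02,0.05,-9.46],
[g,2.24,0.93,0.13,0.02,0.05,-9.46],
[g,2.06,1.29,0.13,0.02,0.05,-9.46],
[g,1.82,1.61,0.14,0.02,0.05,-9.46],
[g,1.53,1.89,0.14,0.02,0.05,-9.46],
[g,1.2,2.11,0.14,0.02,0.05,-9.46],
[g,0.83,2.28,0.14,0.02,0.05,-9.46],
[g,0.45,2.39,0.14,0.02,0.05,-9.46],
[g,0.05,2.43,0.14,0.02,0.05,-9.46],
[g,-0.35,2.4,0.14,0.02,0.05,-9.46],
[g,-0.74,2.31,0.13,0.02,0.05,-9.46],
[g,-1.11,2.16,0.13,0.02,0.05,-9.46],
```

arm_command --pt "-0.4 2.4 0.5 0.1 0 0 -9.5" --pt "-0.4 2.2 0.9 0.1 0 0 -9.5" --pt "-0.4 2.1 1.3 0.1 0 0 -9.5" --pt "-0.4 1.8 1.6 0.1 0 0 -9.5" --pt "-0.4 1.5 1.9 0.1 0 0 -9.5" --pt "-0.4 1.2 2.1 0.1 0 0 -9.5" --pt "-0.4 0.8 2.3 0.1 0 0 -9.5" --pt "-0.4 0.4 2.4 0.1 0 0 -9.5" --pt "-0.4 0 2.4 0.1 0 0 -9.4" --pt "-0.4 -0.4 2.4 0.1 0 0 -9.4"

```text
time: 22.65
ee_pos: [0.6386, -0.06, 0.1506]
tcp_rot: [180.0, 0.1, 178.9]
wrist_force: [0.4, 0.5, -0.4]
opening: 0.06
```

arm_command --pt "-0.4 -0.7 2.3 0.1 0 0 -9.4" --pt "-0.4 -1.1 2.2 0.1 0 0 -9.4" --pt "-0.4 0 0 0 0 0 0" --pt "-0.4 0 0 0 0 0 0"

```text
time: 23.15
ee_pos: [0.6538, -0.015, 0.149]
tcp_rot: [-180.0, 0.1, -162.8]
wrist_force: [0.4, -0.2, -0.6]
opening: 0.0599
```

```bash
python3 - <<'E'
from plan import *
import pickle
g=np.load("G.npy"); o=bot.get_obs(); p,R0=cur(); print(o["q"].round(1),p,g[:3],o["tcp_rot"])
rows(g[:3],R.from_quat(g[3:]),7)
t=cam("top"); s=cam("side"); pickle.dump((t,s),open("c2.pkl","wb"))
crop(t,295,170,66,66,6,"pics/a.png"); crop(s,242,165,66,66,6,"pics/b.png")
cv2.imwrite("pics/m2.png",np.hstack([cv2.imread("pics/a.png"),cv2.imread("pics/b.png")]))
E
```

```text
[ -1.3  18.5  16.7  88.1  -0.  -18.5] [ 0.65378868 -0.01502478  0.1489923 ] [ 0.6560561  -0.01531895  0.005     ] [-1.79964902e+02  9.87399798e-02 -1.62776822e+02]
[g,-0.03,-0.01,2.06,-0.01,0.01,-0],
[g,-0.03,-0.01,2.06,-0.01,0.01,-0],
[g,-0.03,-0.01,2.06,-0.01,0.01,-0],
[g,-0.03,-0.01,2.06,-0.01,0.01,-0],
[g,-0.03,-0.01,2.06,-0.01,0.01,-0],
[g,-0.03,-0.01,2.06,-0.01,0.01,-0],
[g,-0.03,-0.01,2.06,-0.01,0.01,-0],
```

View pics/m2.png

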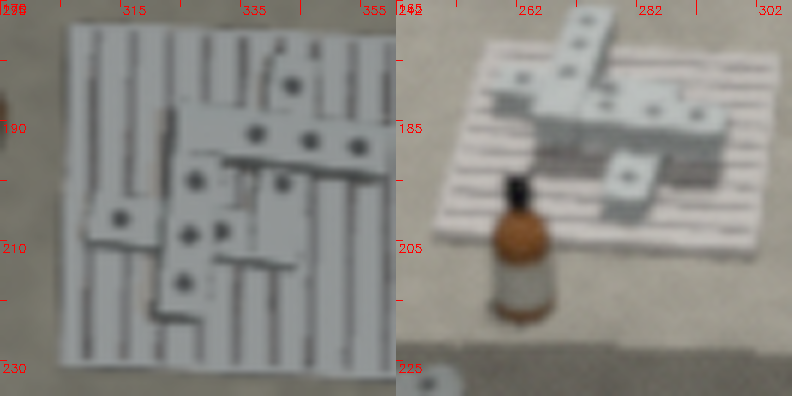

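The pile shows the second bracket crossed on the lower one, and the lower's hole pixels have not moved. I fit layer 2 and go down to grip the flat bracket.

arm_command --pt "-0.4 -0.05 0 2.5 0 0 0" --pt "-0.4 -0.05 0 2.5 0 0 0" --pt "-0.4 -0.05 0 2.5 0 0 0" --pt "-0.4 -0.05 0 2.5 0 0 0" --pt "-0.4 0 0 2.5 0 0 0" --pt "-0.4 0 0 1.3 0 0 0" --pt "-0.4 0 0 0.5 0 0 0" --pt "-0.4 0 0 0 0 0 0" --pt "-0.4 0 0 0 0 0 0"

```text
time: 24.38
ee_pos: [0.6569, -0.0141, 0.0075]
tcp_rot: [-179.9, 0.2, -162.6]
wrist_force: [0.2, -0.3, 0.6]
opening: 0.06
```

```bash
python3 - <<'E'
from fit2 import *; from plan import *
c,s=pickle.load(open("c2.pkl","rb")); V=np.load("fit.npy")
tp=np.array([(184,283),(190,235),(196,181),(358,147),(310,141),(256,134)])/6+[295,170]
sd=np.array([(301,115),(257,110),(209,105),(192,20),(182,44),(172,72)])/6+[242,165]
v=fitflat(c,s,tp,sd,range(6),.060,[V[3],V[4],V[5]+np.pi]); print("lower",V[3:5],np.degrees(V[5])+180); np.save("l2.npy",v)
g=np.load("G.npy"); print(cur()[0],g[:3],bot.get_obs()["tcp_rot"],bot.get_obs()["wrist_force"])
E
```

```text
flat fit [ 0.5321 -0.2728] 173.51 res 0.19
lower [ 0.53183491 -0.27160721] 173.62671671356694
[ 0.65693014 -0.01408317  0.00745204] [ 0.6560561  -0.01531895  0.005     ] [-179.93518863    0.22097174 -162.64367082] [ 0.177176   -0.34442934  0.63146034]
```

arm_command --pt "-0.4 0 0 0.2 0 0 0" --pt "-0.4 0 0 0 0 0 0" --pt "1 0 0 0 0 0 0" --pt "1 0 0 0 0 0 0" --pt "1 0 0 0 0 0 0" --pt "1 0 0 0 0 0 0" --pt "1 0 0 0 0 0 0"

```text
time: 25.25
ee_pos: [0.6565, -0.0141, 0.0048]
tcp_rot: [-179.9, 0.2, -162.6]
wrist_force: [-1.2, -0.8, 5.8]
opening: 0.0259
```

```bash
python3 - <<'E'
from plan import *
o=bot.get_obs(); p,R0=cur(); print(o["q"].round(1),p,o["tcp_rot"],o["opening"],o["wrist_force"])
V=np.load("fit.npy"); v=V[:3]; l2=np.load("l2.npy")
# jaws centre the arm: correct measured tool across jaw axis is unknown; bracket may have shifted to the jaws' centre line
yaw=np.radians(o["tcp_rot"][2]); Rz=lambda t:np.array([[np.cos(t),-np.sin(t)],[np.sin(t),np.cos(t)]])
rel=Rz(-yaw)@(v[:2]-p[:2]); print("rel",rel,"expect |y|=.026")
rel[1]=np.sign(rel[1])*.026
Rt=down(np.degrees(yaw)); dphi=(l2[2]-np.pi-v[2]+np.pi)%(2*np.pi)-np.pi
ty=yaw+dphi; tm=(l2[:2]+V[3:5])/2; t=tm-Rz(ty)@rel; print("target",t,np.degrees(ty),np.degrees(dphi),"z",p[2]+.060)
np.save("T.npy",np.r_[t,np.degrees(ty),p[2]+.060])
s=rows(p+[0,0,.16],R0,4); print(); rows(np.r_[t,p[2]+.16],down(np.degrees(ty)),13,s)
E
```

```text
[ -1.2  20.8   3.6  72.7   0.  -18.6] [ 0.65650989 -0.01411022  0.00479065] [-1.79944924e+02  1.64624730e-01 -1.62637546e+02] 0.025922409161302395 [-1.16553477 -0.77436274  5.81109859]
rel [-0.01326715 -0.02494884] expect |y|=.026
target [ 0.50758305 -0.25614247] -276.35285365373664 -113.71530808825815 z 0.06479065085194603
[g,-0.01,-0,-4,0,0,0],
[g,-0.01,-0,-4,0,0,0],
[g,-0.01,-0,-4,0,0,0],
[g,-0.01,-0,-4,0,0,0],

[g,1.65,-1.44,-0,0.01,0.01,8.75],
[g,1.41,-1.67,-0,0.01,0.01,8.75],
[g,1.14,-1.86,-0,0.01,0.01,8.75],
[g,0.84,-2.02,-0,0.01,0.01,8.75],
[g,0.53,-2.12,-0,0.01,0.01,8.75],
[g,0.2,-2.18,-0,0.01,0.01,8.75],
[g,-0.13,-2.18,-0,0.01,0.01,8.75],
[g,-0.46,-2.14,0,0.01,0.01,8.75],
[g,-0.78,-2.04,0,0.01,0.01,8.75],
[g,-1.09,-1.9,0,0.01,0.01,8.75],
[g,-1.36,-1.71,0,0.01,0.01,8.75],
[g,-1.61,-1.48,0,0.01,0.01,8.75],
[g,-1.81,-1.22,0,0.01,0.01,8.75],
```

arm_command --pt "1 0 0 -4 0 0 0" --pt "1 0 0 -4 0 0 0" --pt "1 0 0 -4 0 0 0" --pt "1 0 0 -4 0 0 0" --pt "1 1.6 -1.4 0 0 0 8.75" --pt "1 1.4 -1.7 0 0 0 8.75" --pt "1 1.1 -1.9 0 0 0 8.75" --pt "1 0.8 -2.0 0 0 0 8.75" --pt "1 0.5 -2.1 0 0 0 8.75" --pt "1 0.2 -2.2 0 0 0 8.75"

```text
time: 26.5
ee_pos: [0.5881, -0.1263, 0.163]
tcp_rot: [180.0, 0.0, 144.6]
wrist_force: [-0.3, -1.1, -3.7]
opening: 0.0258
```

arm_command --pt "1 -0.1 -2.2 0 0 0 8.75" --pt "1 -0.5 -2.1 0 0 0 8.75" --pt "1 -0.8 -2.0 0 0 0 8.75" --pt "1 -1.1 -1.9 0 0 0 8.75" --pt "1 -1.4 -1.7 0 0 0 8.75" --pt "1 -1.6 -1.5 0 0 0 8.75" --pt "1 -1.8 -1.2 0 0 0 8.75" --pt "1 0 0 0 0 0 0" --pt "1 0 0 0 0 0 0"

```text
time: 27.62
ee_pos: [0.5094, -0.256, 0.1633]
tcp_rot: [179.9, -0.1, 83.7]
wrist_force: [-0.5, 0.0, -3.8]
opening: 0.0258
```

```bash
python3 - <<'E'
from plan import *
T=np.load("T.npy"); o=bot.get_obs(); p,R0=cur(); print(o["q"].round(1),p,T,o["tcp_rot"],o["opening"],o["wrist_force"])
s=rows(np.r_[T[:2],T[3]+.005],down(T[2]),5)
E
```

```text
[-26.7   6.8   4.5  87.7   0.1  69.5] [ 0.50944047 -0.25595377  0.16332031] [ 5.07583046e-01 -2.56142468e-01 -2.76352854e+02  6.47906509e-02] [ 1.79908700e+02 -6.21566891e-02  8.37294075e+01] 0.025843246663865806 [-0.49927064  0.00600276 -3.82743831]
[g,-0.01,-0.04,1.87,0.02,-0.01,0.02],
[g,-0.01,-0.04,1.87,0.02,-0.01,0.02],
[g,-0.01,-0.04,1.87,0.02,-0.01,0.02],
[g,-0.01,-0.04,1.87,0.02,-0.01,0.02],
[g,-0.01,-0.04,1.87,0.02,-0.01,0.02],
```

arm_command --pt "1 0 -0.05 2 0 0 0" --pt "1 0 -0.05 2 0 0 0" --pt "1 0 -0.05 2 0 0 0" --pt "1 0 0 1.5 0 0 0" --pt "1 0 0 1.1 0 0 0" --pt "1 0 0 0.6 0 0 0" --pt "1 0 0 0 0 0 0" --pt "1 0 0 0 0 0 0"

```text
time: 28.62
ee_pos: [0.5085, -0.2564, 0.0726]
tcp_rot: [179.8, -0.0, 83.6]
wrist_force: [-0.4, 0.2, -3.7]
opening: 0.0263
```

arm_command --pt "1 0 0 0.2 0 0 0" --pt "1 0 0 0 0 0 0" --pt "1 0 0 0 0 0 0"

```text
time: 29.0
ee_pos: [0.5082, -0.2562, 0.0701]
tcp_rot: [179.9, -0.0, 83.6]
wrist_force: [0.2, -0.6, -3.7]
opening: 0.0256
```

arm_command --pt "1 0 0 0.2 0 0 0" --pt "1 0 0 0 0 0 0" --pt "1 0 0 0 0 0 0"

```text
time: 29.38
ee_pos: [0.5082, -0.2562, 0.0679]
tcp_rot: [179.9, -0.0, 83.6]
wrist_force: [0.9, -0.2, -3.9]
opening: 0.0259
```

arm_command --pt "1 0 0 0.15 0 0 0" --pt "1 0 0 0 0 0 0" --pt "1 0 0 0 0 0 0"

```text
time: 29.75
ee_pos: [0.5082, -0.2561, 0.0665]
tcp_rot: [179.9, -0.0, 83.6]
wrist_force: [0.2, -0.2, -3.1]
opening: 0.0259
```

arm_command --pt "1 0 0 0.1 0 0 0" --pt "1 0 0 0 0 0 0" --pt "1 0 0 0 0 0 0"

```text
time: 30.12
ee_pos: [0.5082, -0.2562, 0.0655]
tcp_rot: [179.9, -0.0, 83.6]
wrist_force: [-0.2, -0.3, -3.8]
opening: 0.026
```

arm_command --pt "1 0 0 0.1 0 0 0" --pt "1 0 0 0 0 0 0" --pt "1 0 0 0 0 0 0"

```text
time: 30.5
ee_pos: [0.5083, -0.2562, 0.0648]
tcp_rot: [179.8, -0.0, 83.6]
wrist_force: [-2.4, 0.7, 1.3]
opening: 0.0261
```

arm_command --pt "1 0 0 0.05 0 0 0" --pt "1 0 0 0 0 0 0" --pt "1 0 0 0 0 0 0"

```text
time: 30.88
ee_pos: [0.5083, -0.2562, 0.0647]
tcp_rot: [179.8, -0.0, 83.6]
wrist_force: [-3.1, 1.6, 5.3]
opening: 0.0263
```

In contact. Release, then retreat straight up and back.

arm_command --pt "-0.3 0 0 0 0 0 0" --pt "-0.3 0 0 0 0 0 0" --pt "-0.3 0 0 0 0 0 0" --pt "-0.3 0 0 -1 0 0 0" --pt "-0.3 0 0 -3 0 0 0" --pt "-0.3 0 0 -4 0 0 0" --pt "-0.3 0 0 -4 0 0 0" --pt "-0.3 -2 0 -4 0 0 0" --pt "-0.3 4 -3 0 0 0 0" --pt "-0.3 5 -4 0 0 0 0"

```text
time: 32.12
ee_pos: [0.4468, -0.1799, 0.2244]
tcp_rot: [179.8, -0.0, 83.5]
wrist_force: [0.3, 0.3, 0.6]
opening: 0.0553
```

arm_command --pt "-0.3 5 -3 0 0 0 0" --pt "-0.3 4 0 0 0 0 0" --pt "-0.3 0 0 0 0 0 0"

```text
time: 32.5
ee_pos: [0.4271, -0.0855, 0.225]
tcp_rot: [179.7, -0.0, 83.8]
wrist_force: [0.4, -0.9, 0.0]
opening: 0.0554
```

```bash
python3 - <<'E'
from plan import *
import pickle
o=bot.get_obs(); print(o["q"].round(1),o["ee_pos"])
t=cam("top"); s=cam("side"); pickle.dump((t,s),open("c3.pkl","wb"))
crop(t,295,165,66,70,6,"pics/a.png"); crop(s,242,155,66,70,6,"pics/b.png")
cv2.imwrite("pics/m3.png",np.hstack([cv2.imread("pics/a.png"),cv2.imread("pics/b.png")]))
E
```

```text
[-11.4 -11.   -5.9  94.8   0.1  84.8] [ 0.42705366 -0.08547016  0.22497958]
```

View pics/m3.png

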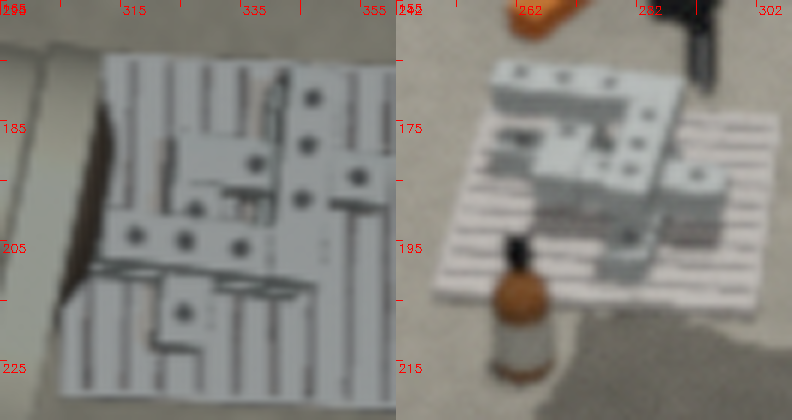

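The third bracket lies crossed on top, and layer 2's end hole is still at native (354.7,194.5). Last check is a fit of the top bracket and a comparison of the bystanders against the first picture.

```bash
python3 - <<'E'
from fit2 import *
c,s=pickle.load(open("c3.pkl","rb")); c0,s0=pickle.load(open("c0.pkl","rb")); V=np.load("fit.npy"); l2=np.load("l2.npy")
tp=np.array([(313,98),(308,146),(302,199),(136,236),(185,241),(240,248)])/6+[295,165]
sd=np.array([(124,72),(168,78),(213,83),(234,170),(242,144),(252,115)])/6+[242,155]
v=fitflat(c,s,tp,sd,range(6),.084,[V[3],V[4],V[5]])
print("l2",l2[:2],np.degrees(l2[2]),"low",V[3:5],np.degrees(V[5]))
for n,p in (("pot",(564,117,50)),("dropper",(559,-124,95)),("beaker",(750,-175,60)),("spat",(437,-13,8)),("dishes",(329,-214,28)),("wash",(715,201,120)),("box",(314,252,30)),("weight",(525,477,40))):
    P=np.array(p)/1000; o=[]
    for a,b in ((c0,c),(s0,s)):
        u,w=proj(b,P)[0].astype(int)
        if not(25<u<535 and 25<w<395): continue
        r=cv2.matchTemplate(b["color"][w-22:w+22,u-22:u+22],a["color"][w-14:w+14,u-14:u+14],cv2.TM_CCOEFF_NORMED); m=cv2.minMaxLoc(r); o.append((round(m[1],2),(m[3][0]-8,m[3][1]-8)))
    print(n,o)
E
```

```text
flat fit [ 0.5307 -0.2756] -6.39 res 0.38
l2 [ 0.53207582 -0.27280295] 173.5127128764316 low [ 0.53183491 -0.27160721] -6.3732832864330655
pot [(1.0, (0, 0)), (0.94, (0, 0))]
dropper [(-0.05, (7, -8)), (0.74, (0, 0))]
beaker [(1.0, (0, 0)), (1.0, (0, 0))]
spat [(0.31, (-7, 8)), (0.69, (0, 0))]
dishes [(1.0, (0, 0)), (1.0, (0, 0))]
wash [(1.0, (0, 0)), (1.0, (0, 0))]
box [(1.0, (0, 0)), (0.99, (0, 0))]
weight [(1.0, (0, 0)), (1.0, (0, 0))]
```

```bash
python3 -c "
from workcell import bot
print(bot.job_done(), bot.get_obs()['time'])"
```

```text
the job is handed in; nothing more can be done
the job is handed in; nothing more can be done
```

The job is handed in, with no verdict reported. The standing bracket was laid flat on the mat and let go, then set crossed on the lower bracket. The flat one went on top of it, at about 33 s of the 72 s allowed.

**Mat:** the last fit before regripping put the standing bracket's balance point about 3 mm from the mat's centre.

**Pile:** in plan, the middle bracket's balance point fitted about 1 mm from the lower one's. The top one's fitted about 3 mm from the middle one's. Each points the opposite way to the one below to within about 0.2°. I did not fit heights, only took the known thicknesses; flatness I judged from the pictures and the contact forces. The lower bracket's holes had not moved after the second was laid on, and the visible end hole of the second was unmoved after the third. The gripper was clear of everything at the end.

**Labware:** the pot, beaker, dishes, wash bottle, slide box and weight matched the first picture with no shift. The dropper and spatula were hidden by the arm in the last top picture. The side view matched them at zero shift but with a weaker score (0.7), so those two are less certain.

**What went wrong on the way:** my first, nearly level grasp on the standing bracket stalled when joint 3 reached its limit, so I gripped it tilted 45° instead. The first turn toward the mat stopped at joint 6's limit, so I laid the bracket down at a different yaw.

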